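# Turn the sewing machine over by hand, then hold its presser foot up

### The job

A new needle has just been fitted: by the crank handle on its balance wheel, turn the sewing machine over by hand one full turn, the top of the wheel going over to the machine's front (away from you, never backwards), so that the needle goes right down and stops back at its highest. Then lift the presser-foot lever at the back of the head right up against its spring and hold it there so that I can slide the work under the foot. Finish while still holding it fully up, and leave the tea things and the thread reel where they stand.

Things in the scene. Friction and masses are not known exactly. Their poses are not given: they have to be found in the camera images.
- sewing_machine: White sewing machine on a black base, fixed. Origin: centre of its underside; +x to its front (away from the robot), +y to its wheel end. In this frame, mm: bed x ±95, y ±193, top z 60; pillar x ±46, y 85..171, z to 288; arm x ±38, z 208..286, with a thread spool to z 345 at y 40; head x ±40, y -191..-109, z 168..296; motor x -122..-54, y 50..155, z 96..164. All solid to the gripper.
- wheel (a joint): Angle of the balance wheel (rad) about a level axis along the machine's y. 0 = needle highest, crank handle straight above the shaft; grows as the top goes over to the front (at 1.57 the handle is at the front, +x), and counts on: 6.28 = one turn later, needle highest again. Starts at -1.0 to 0.15. Stays where left (0.16 N m: 3 N at the handle); no end stop.
- wheel_hub (a point): Point on the shaft axis at machine frame (0, 258, 235) mm, outside the wheel: centre of the circle of 55 mm radius on which crank_grip travels. The wheel is a dark spoked ring 150 mm across, 16 mm thick, in the plane y = 196 mm, top at z 310 mm.
- crank_grip (a point): Where to hold the crank handle: a free-turning wooden sleeve 17 to 21 mm thick that stands out from the wheel along the machine's +y, y 209 to 291 mm, 55 mm off the shaft axis. This point is at y = 258 mm, 54 mm outside the rim. A gripper pointing straight down, closing along the machine's x, can carry it round the whole circle (z 180 to 290 mm) without turning the hand.
- needle_tip (a point): Point of the needle: 77 mm above the table (16 mm over the needle plate) at its highest; it goes down 30 mm, through the plate, at half a turn and rises again in the second half.
- lifter (a joint): Lift of the presser-foot lever (rad) about a level axis along the machine's x at the back of the head. 0 = where its spring keeps it (foot 6 mm over the plate); 0.62 = up against its top stop (foot 14 mm over the plate). It springs back when let go; lifting takes about 3.5 N at the grip to start, 8 N at the top.
- lifter_grip (a point): Where to take the lever: its end is a round steel bar 12 mm thick, standing out from the back of the head to the robot along the machine's -x, x -47 to -116 mm; this point is at x -96, 56 mm behind the head. At rest at machine frame (-96, -90, 163) mm, fully up at (-96, -85, 203). It stays parallel to x, so pinch it from above, closing along the machine's y, and carry it up the arc.
- lifter_pivot (a point): Point on the lever's hinge axis beside lifter_grip, at machine frame (-96, -150, 190) mm; lifter_grip swings round it at 66 mm radius.
- saucer: Bystander: white china saucer 140 mm across, 18 mm high, out beyond the wheel's end; origin under its centre.
- cup: Bystander: white china cup with a handle, 80 mm across, 58 mm high, standing in the saucer; origin under its centre.
- sugar_bowl: Bystander: round lidded silver sugar bowl, 100 mm across, 119 mm high, out beyond the head's end; origin under its centre.
- thread_reel: Bystander: wooden thread reel, 40 mm across, 50 mm high, beside the sugar bowl; origin under its centre.

How it is judged:
By the outcome, as a careful person would: the job done as asked, in the order asked, and still so for the second after the job is handed in, while the arm keeps its last pose, push and grip.
It also fails if it takes over 66 s, if anything falls off the work surface, if the arm or the gripper's body presses on something with over 40 N, if the wrist force passes 120 N, or if a joint passes its speed limit or range.

### The arm

A 7-joint arm with a two-finger parallel gripper is mounted at the origin on the work surface. World frame = base frame: x ahead of the robot, y to its left, z up, the work surface at z = 0. Lengths are in m, angles in rad, forces in N, time in s.
With the tool pointing down it reaches from about 0.4 to 0.85 m from the base axis. Payload 4.5 kg.
Tool frame: the origin (TCP) lies midway between the tips of the shut fingers; the grasp point (between the pads) lies 19 mm behind it; z points along the fingers, y is the direction in which the jaws open and shut (so a half turn about z gives the same grasp; the last joint's range is limited). The gripper opens to 88 mm and grips with 3 to 60 N. Pads are 18 mm wide; open, the fingers measure 123 mm over their backs; the gripper's body (75 mm by 187 mm) begins 45 mm behind the grasp point.
Start: joints at [1.333, 0.689, -0.195, 1.565, 0.157, 0.902, -0.215], TCP at [0.168, -0.602, 0.239] pointing down, gripper open.
Joint ranges: [-3.01, 3.01], [-0.46, 2.08], [-1.47, 1.51], [0.13, 2.56], [-1, 4.14], [0.04, 2.09], [-2.66, 2.66]. Speed limits (rad/s): [2.57, 2.57, 3.14, 3.14, 3.14, 3.14, 3.14].

### API

Orientations are given as a unit quaternion [x, y, z, w].
In Python, from plant import get_state, snapshot, finish_job, find_in gives the robot as it stands.
- The arm moves only by the shell command python3 -m creep 'ROWS' [OPENING] [FORCE]. ROWS is JSON, one flat list of numbers, 6 for each row, row after row: the shift along the tool's x, y, z in mm, then the turn, a rotation vector about the tool's x, y, z in degrees. In form: [tx, ty, tz, wx, wy, wz, tx, ty, tz, wx, wy, wz, ...]. A call has 1 to 5 rows; each row shifts and turns the pose as measured when the row begins, along the tool's axes as they then stand; what a row does not reach is not made up. A row lasts 1/12 s, in which the tool goes at most 41.7 mm and 7.16 degrees, less where a joint would pass 70% of its speed; a pose out of reach is approached as far as the arm can. A call is refused whole if a number of a shift passes 41.7 or a number of a turn 7.16, either way. A call with a gripper value outside its range is refused whole. OPENING is the finger opening in mm, from 0 to 88.1, set as the call begins (- or left out, the last holds). The fingers move at their own pace and stop on an object; FORCE is the grip in N (left out, the last holds). Time passes only in rows, so rows that do not move let the fingers close. It gives the time, the measured TCP pose, the force and the opening at its end, in the units of the state.
- get_state(): the state, without advancing time (a new reading comes with each control period).
- snapshot(name): name is "scene" or "top"; returns a dict with "color" (420x560x3 uint8, red, green, blue), "intrinsics" (3x3 intrinsics, pixels), "extrinsics" (4x4, takes a point from world to camera coordinates). Camera axes: x right, y down, z forward; pixel columns grow to the right and rows downward; lengths in m; the calibration is good to about 2 mm. A picture is of the moment at which its call begins. There is no depth.
- finish_job(): hands the job in, once; it reports no verdict.
Trained networks look in the newest picture that a camera, given by its name, has taken for a name from the list of things; names that differ only in an ending like _2 or _b are one class to them, and where a whole thing is asked for, a point or a joint stands for the part that bears it (a point fixed in the world has none). Each returns a list of dicts, best first, with "score" (0 to 1); they miss things now and then, are a little off and sometimes report something else, mostly with a low value. They report only what shows in the picture. A call takes as long as a camera call.
- find_in(thing, camera): "xy" ([column, row] in pixels, amid what is visible of it).
The state is a dict: "clock": time; "q": joint angles; "qd": joint speeds; "joint_torque": joint torques, N m; "tool_pos": TCP position; "eef_rot": TCP orientation; "contact_force": force on the tool from outside, world axes, zero at the start; "moment": the same for the moment, N m; "opening": opening from 0.0 (shut) to 1.0 (fully open).
Only numpy, scipy, OpenCV 4.12 (cv2) and the standard library are available. Lean on these libraries where they do the work, as an engineer would, in place of code of your own. Each camera call takes 0.05 s, during which the arm holds its last target.

## Working session

There is one attempt and no reset: what is moved stays moved. The work goes in short steps, Python scripts to look and compute and a shell command to move; the robot and the scene stay as the last step left them, time stands still between calls to the robot, and variables do not carry over. Pictures are saved under pics/ and viewed, and the job is handed in when it is done.

```bash
mkdir -p pics; ls; python3 - <<'E'
from plant import *
import cv2,numpy as np
s=get_state();print(s)
for c in("scene","top"):
    d=snapshot(c);cv2.imwrite(f"pics/{c}0.png",d["color"][:,:,::-1]);print(c,d["intrinsics"],d["extrinsics"])
    for t in("sewing_machine","wheel","crank_grip","lifter_grip","lifter","needle_tip","saucer","cup","sugar_bowl","thread_reel"):
        print(t,[(np.round(r["xy"],1).tolist(),round(r["score"],2)) for r in find_in(t,c)][:3])
E
```

```text
pics
{'clock': 0.0, 'q': array([ 1.33284295,  0.68996094, -0.19456447,  1.56634916,  0.15730254,
        0.90248264, -0.21512217]), 'qd': array([-0.00195113,  0.00067369, -0.00201225, -0.00030892,  0.00116274,
       -0.00147281, -0.00019439]), 'joint_torque': array([-1.71704869e-03, -5.27562511e+01, -1.26700256e+00, -1.53428096e+01,
       -5.25783061e-02,  6.57499928e-03,  1.73470908e-04]), 'tool_pos': array([ 0.16757274, -0.60146233,  0.23792432]), 'eef_rot': array([ 9.90775548e-01,  1.35510141e-01, -1.72485968e-04, -8.85922702e-04]), 'contact_force': array([ 0.41432812, -0.03280677,  0.18478529]), 'moment': array([ 0.02910061, -0.01226114, -0.01535394]), 'opening': 1.0023920355706746}
scene [[399.06387081   0.         276.46775393]
 [  0.         399.06387081 209.31075652]
 [  0.           0.           1.        ]] [[ 0.5927426   0.80520162  0.01750883 -0.31522363]
 [ 0.62481185 -0.44601521 -0.64084365 -0.22391766]
 [-0.50819915  0.39079506 -0.76747173  1.59861586]
 [ 0.          0.          0.          1.        ]]
sewing_machine [([288.0, 229.1], 0.59)]
wheel [([340.3, 158.7], 
[... 288 characters left out ...]
731 209.7010677 ]
 [  0.           0.           1.        ]] [[ 4.51431087e-02 -9.98979716e-01 -1.27545126e-03 -4.56539204e-02]
 [-9.78086074e-01 -4.39391071e-02 -2.03511640e-01  5.80420040e-01]
 [ 2.03247958e-01  1.04346492e-02 -9.79071696e-01  1.33845584e+00]
 [ 0.00000000e+00  0.00000000e+00  0.00000000e+00  1.00000000e+00]]
sewing_machine [([254.6, 212.3], 0.67)]
wheel [([180.7, 209.3], 0.84)]
crank_grip [([180.3, 210.3], 0.91), ([398.0, 270.4], 0.22)]
lifter_grip [([302.9, 222.6], 0.52)]
lifter [([303.0, 223.6], 0.69)]
needle_tip [([180.9, 208.6], 0.3)]
saucer [([126.5, 233.1], 0.67)]
cup []
sugar_bowl [([440.0, 231.1], 0.67)]
thread_reel [([399.8, 270.2], 0.68), ([180.5, 207.2], 0.39)]
```

```bash
python3 - <<'E'
import cv2
for c in("scene","top"):
    i=cv2.imread(f"pics/{c}0.png"); cv2.imwrite(f"pics/{c}0b.png",cv2.resize(i,(800,600),interpolation=cv2.INTER_CUBIC))
E
```

```text
(no output)
```

View pics/scene0b.png

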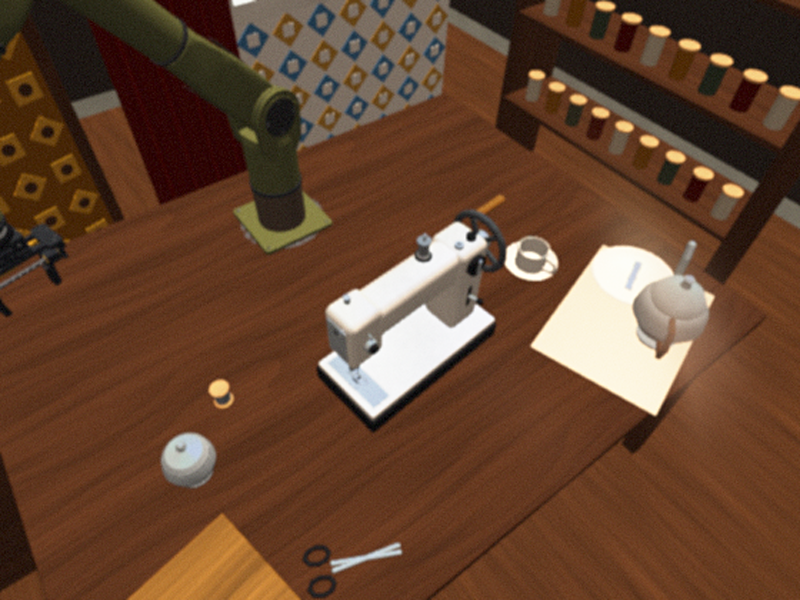

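View pics/top0b.png

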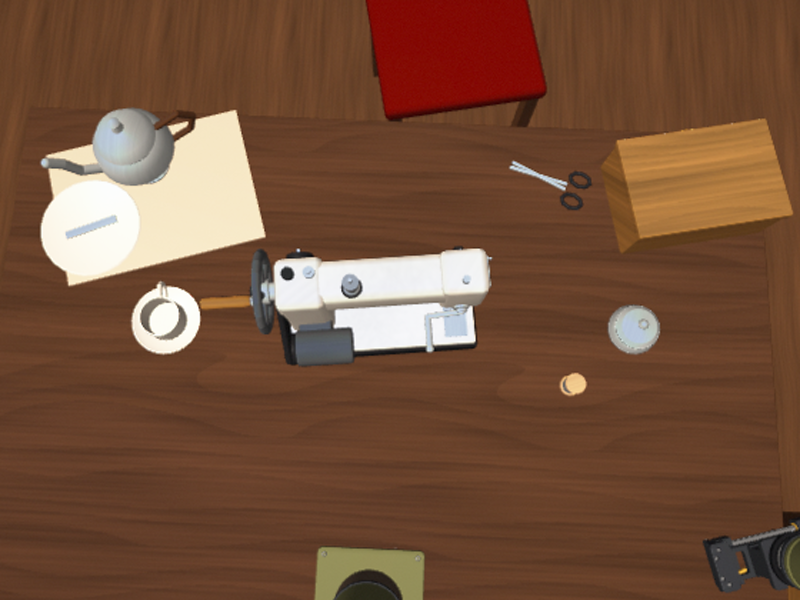

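The top view shows the machine with its wheel at the left (265,290 in the 800 px view), the crank handle sticking out left at (200–250,302), and the lifter bar at (430,335). The cup and saucer are at (165,320), the reel at (573,384) and the bowl at (634,329). I'll zoom in for the pose fit.

```bash
python3 - <<'E'
import cv2
i=cv2.imread("pics/top0.png")[165:265,135:355]; cv2.imwrite("pics/topz.png",cv2.resize(i,None,fx=3.6,fy=3.6,interpolation=cv2.INTER_CUBIC))
i=cv2.imread("pics/scene0.png")[140:300,215:400]; cv2.imwrite("pics/scenez.png",cv2.resize(i,None,fx=3.6,fy=3.6,interpolation=cv2.INTER_CUBIC))
E
```

```text
(no output)
```

View pics/topz.png

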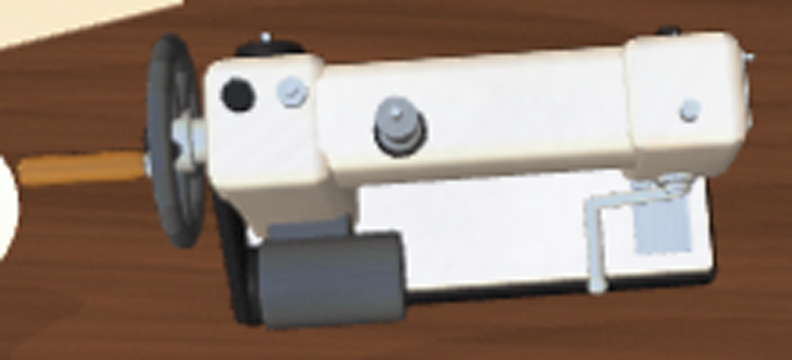

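View pics/scenez.png

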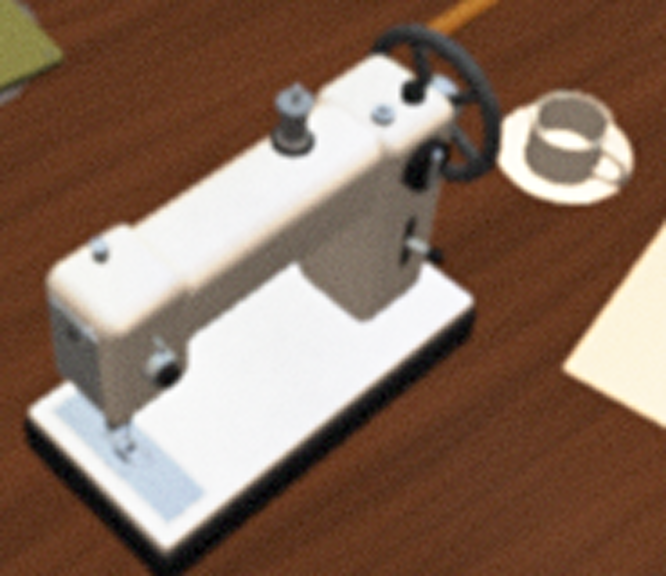

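```bash
cat > h.py <<'E'
import numpy as np
from scipy.spatial.transform import Rotation as R
K={};E={}
K["scene"]=np.array([[399.06387,0,276.46775],[0,399.06387,209.31076],[0,0,1]])
E["scene"]=np.array([[0.5927426,0.80520162,0.01750883,-0.31522363],[0.62481185,-0.44601521,-0.64084365,-0.22391766],[-0.50819915,0.39079506,-0.76747173,1.59861586]])
K["top"]=np.array([[491.94592,0,274.32038],[0,491.94592,209.70107],[0,0,1]])
E["top"]=np.array([[4.51431087e-02,-9.98979716e-01,-1.27545126e-03,-4.56539204e-02],[-9.78086074e-01,-4.39391071e-02,-2.03511640e-01,5.80420040e-01],[2.03247958e-01,1.04346492e-02,-9.79071696e-01,1.33845584]])
def proj(c,P):
    p=E[c]@np.append(P,1);q=K[c]@p;return q[:2]/q[2]
def m2w(P,pose):
    x,y,a=pose;P=np.array(P)/1000.;c,s=np.cos(a),np.sin(a)
    return np.array([x+c*P[0]-s*P[1],y+s*P[0]+c*P[1],P[2]])
E
cat > fit.py <<'E'
from h import *
from scipy.optimize import least_squares
T=lambda u,v:np.array([135+u/3.6,165+v/3.6]); S=lambda u,v:np.array([215+u/3.6,140+v/3.6])
obs=[("scene",S(168,548),(95,-193,60)),("scene",S(473,300),(95,193,60)),("scene",S(28,415),(-95,-193,60)),("scene",S(295,92),(0,40,345)),
("top",T(715,275),(-95,-193,60)),("top",T(397,107),(0,40,345)),("top",T(597,286),(-116,-90,163)),("top",T(597,204),(-47,-90,163)),("top",T(172,35),(75,196,235)),("top",T(183,247),(-75,196,235))]
H=[("top",T(20,170),291),("top",T(146,164),212)]
def crank(th,y): return (55*np.sin(th),y,235+55*np.cos(th))
def f(p):
    r=[proj(c,m2w(P,p[:3]))-o for c,o,P in obs]+[proj(c,m2w(crank(p[3],y),p[:3]))-o for c,o,y in H]
    return np.concatenate(r)
for t0 in(-1,0):
    s=least_squares(f,[.55,0,0,t0],loss="soft_l1",f_scale=2);print(s.x,s.cost);print(s.fun.reshape(-1,2).round(1))
p=s.x
for n,P in dict(hub=(0,258,235),grip=crank(p[3],258),lift=(-96,-90,163),liftup=(-96,-85,203)).items(): print(n,m2w(P,p).round(4))
E
python3 fit.py
```

```text
[ 0.57003088  0.00757744  0.11989239 -0.40631279] 31.22585793282149
[[-1.3  2.9]
 [ 1.9 -0.5]
 [-3.7 -1.4]
 [ 3.5  1.4]
 [ 2.1  0. ]
 [-0.9 -4.7]
 [ 0.8  2.4]
 [-1.4 -1. ]
 [ 0.5  1.5]
 [-0.3  1.5]
 [ 0.3  0.4]
 [-1.4 -0.3]]
[ 0.57003088  0.00757744  0.1198924  -0.40631278] 31.225857932820453
[[-1.3  2.9]
 [ 1.9 -0.5]
 [-3.7 -1.4]
 [ 3.5  1.4]
 [ 2.1  0. ]
 [-0.9 -4.7]
 [ 0.8  2.4]
 [-1.4 -1. ]
 [ 0.5  1.5]
 [-0.3  1.5]
 [ 0.3  0.4]
 [-1.4 -0.3]]Traceback (most recent call last):
  File "fit.py", line 14, in <module>
    for n,P in dict(hub=(0,258,235),grip=crank(p[3],258),lift=(-96,-90,163),liftup=(-96,-85,203)).items(): print(n,m2w(P,p).round(4))
                                                                                                                   ~~~^^^^^
  File "h.py", line 11, in m2w
    x,y,a=pose;P=np.array(P)/1000.;c,s=np.cos(a),np.sin(a)
    ^^^^^
ValueError: too many values to unpack (expected 3)
```

```bash
sed -i 's/,p).round/,p[:3]).round/; s/("scene",S(295,92),(0,40,345)),//; s/("top",T(397,107),(0,40,345)),//' fit.py
cat >> fit.py <<'E'
import cv2
def draw(pose,th,tag):
  for c,(u0,v0,w,h) in dict(top=(135,165,220,100),scene=(215,140,185,160)).items():
    im=cv2.resize(cv2.imread(f"pics/{c}0.png")[v0:v0+h,u0:u0+w],None,fx=3.6,fy=3.6,interpolation=cv2.INTER_CUBIC)
    q=lambda P:tuple(((proj(c,m2w(P,pose))-[u0,v0])*3.6).astype(int).tolist())
    for (x0,x1,y0,y1,z0,z1),col in [((-95,95,-193,193,0,60),(0,255,0)),((-46,46,85,171,60,288),(255,0,0)),((-38,38,-109,85,208,286),(0,0,255)),((-40,40,-191,-109,168,296),(255,0,255)),((-122,-54,50,155,96,164),(0,255,255))]:
      V=[(x,y,z) for x in(x0,x1) for y in(y0,y1) for z in(z0,z1)]
      for i in range(8):
        for j in range(i):
          if sum(a!=b for a,b in zip(V[i],V[j]))==1: cv2.line(im,q(V[i]),q(V[j]),col,1)
    W=[q((75*np.sin(t),196,235+75*np.cos(t))) for t in np.linspace(0,6.3,60)]
    cv2.polylines(im,[np.array(W)],False,(0,165,255),1)
    cv2.line(im,q(crank(th,209)),q(crank(th,291)),(255,255,0),1)
    cv2.line(im,q((-47,-90,163)),q((-116,-90,163)),(0,0,255),1)
    cv2.circle(im,q((0,40,345)),4,(0,0,255),1)
    cv2.imwrite(f"pics/{tag}_{c}.png",im)
draw(p[:3],p[3],"ov1")
E
python3 fit.py
```

```text
[ 0.57243869  0.00847874  0.11788778 -0.46119732] 17.453153174860947
[[-0.7  3.3]
 [ 2.6 -0. ]
 [-3.1 -1.2]
 [ 1.7 -0.7]
 [ 0.4  1.5]
 [-1.8 -1.9]
 [ 0.3  0.4]
 [-0.6  0.4]
 [ 0.2  0.4]
 [-1.5 -0.3]]
[ 0.57243869  0.00847874  0.11788775 -0.46119753] 17.453153174876253
[[-0.7  3.3]
 [ 2.6 -0. ]
 [-3.1 -1.2]
 [ 1.7 -0.7]
 [ 0.4  1.5]
 [-1.8 -1.9]
 [ 0.3  0.4]
 [-0.6  0.4]
 [ 0.2  0.4]
 [-1.5 -0.3]]
hub [0.5421 0.2647 0.235 ]
grip [0.5178 0.2618 0.2843]
lift [ 0.4877 -0.0922  0.163 ]
liftup [ 0.4871 -0.0872  0.203 ]
```

View pics/ov1_top.png

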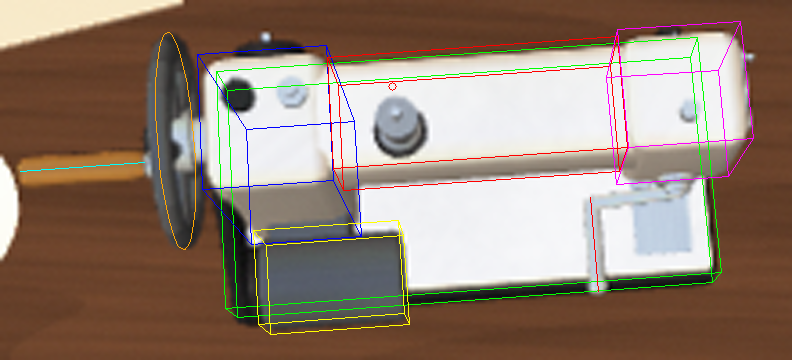

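View pics/ov1_scene.png

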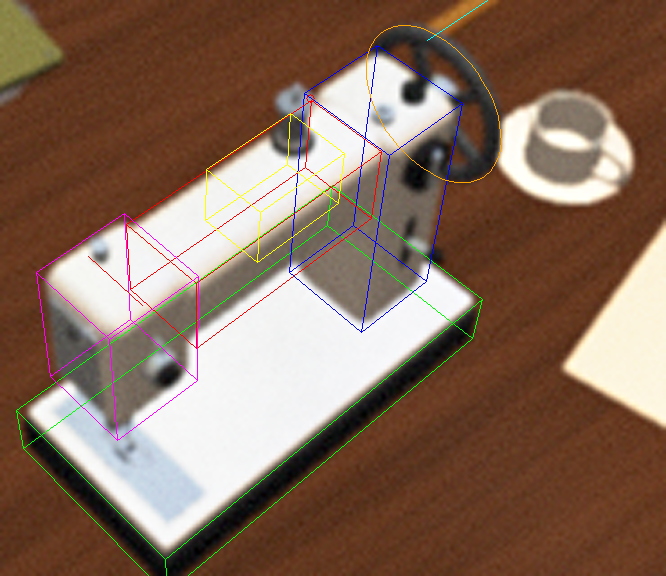

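```bash
cat > plan.py <<'E'
# plan.py yaw_y(deg) maxstep x y z [x y z ...]: prints tool-frame rows from the present pose through waypoints (TCP, m)
import sys,numpy as np
from h import R
from plant import get_state
yaw=np.radians(float(sys.argv[1]));ms=float(sys.argv[2]);W=np.array(list(map(float,sys.argv[3:]))).reshape(-1,3)
s=get_state();p=np.array(s["tool_pos"]);r=R.from_quat(s["eef_rot"])
y=np.array([np.cos(yaw),np.sin(yaw),0]);z=np.array([0,0,-1.]);x=np.cross(y,z)
rt=R.from_matrix(np.c_[x,y,z])
print("clock %.2f"%s["clock"],"pos",p.round(4),"F",np.round(s["contact_force"],1),"open %.1fmm"%(s["opening"]*88.1),"q",np.round(s["q"],2))
rows=[]
for w in W:
    n=max(1,int(np.ceil(np.linalg.norm(w-p)*1000/ms-.05)))
    for k in range(n):
        d=(w-p)/(n-k); t=r.inv().apply(d)*1000
        rv=np.degrees((r.inv()*rt).as_rotvec()); m=np.abs(rv).max(); rv=rv*min(1,6.8/m) if m>1e-6 else rv
        rows.append(np.r_[t,rv]); p=p+d; r=r*R.from_rotvec(np.radians(rv))
print("residual turn deg",np.degrees((r.inv()*rt).magnitude()).round(1),len(rows),"rows")
for i,q in enumerate(rows[:15]): print(", ".join("%g"%v for v in q.round(1)+0.)+",")
E
python3 plan.py 6.5 38 0.36 -0.42 0.40 0.42 -0.22 0.44 0.47 0.02 .44 .525 .2618 .40
```

```text
clock 1.10 pos [ 0.1678 -0.6021  0.2388] F [ 0.1 -0.   0.6] open 88.0mm q [ 1.33  0.69 -0.19  1.57  0.16  0.9  -0.22]
residual turn deg 0.0 29 rows
26, -13.8, -17.9, 0, 0, -6.8,
27.4, -10.6, -17.9, 0, 0, -6.8,
28.5, -7.3, -17.9, 0, 0, -6.8,
29.2, -3.8, -17.9, 0, 0, -6.8,
29.4, -0.3, -17.9, 0, 0, -6.8,
29.2, 3.1, -17.9, 0, 0, -6.8,
28.7, 6.6, -17.9, 0, 0, -6.8,
27.7, 9.9, -17.9, 0, 0, -6.8,
26.3, 13.1, -17.9, 0, 0, -6.8,
34.7, 2.1, -6.7, 0, 0, -6.8,
34.2, 6.2, -6.7, 0, 0, -6.8,
33.3, 10.2, -6.7, 0, 0, -6.1,
32, 13.7, -6.7, 0, 0, 0,
32, 13.7, -6.7, 0, 0, 0,
32, 13.7, -6.7, 0, 0, 0,
```

```bash
python3 -m creep '[26,-14,-18,0,0,-6.8, 27,-11,-18,0,0,-6.8, 28,-7,-18,0,0,-6.8, 29,-4,-18,0,0,-6.8, 29,0,-18,0,0,-6.8]' 88 25
python3 -m creep '[29,3,-18,0,0,-6.8, 29,7,-18,0,0,-6.8, 28,10,-18,0,0,-6.8, 26,13,-18,0,0,-6.8, 35,2,-7,0,0,-6.8]'
python3 plan.py 6.5 38 0.42 -0.22 0.44 0.47 0.02 .44 .525 .2618 .40
```

```text
clock: 1.52
tool_pos: [0.267, -0.5011, 0.3263]
eef_rot: [0.906, 0.423, -0.004, -0.004]
contact_force: [0.7, -1.0, 0.1]
opening: 0.998
clock: 1.93
tool_pos: [0.367, -0.3814, 0.411]
eef_rot: [0.733, 0.68, -0.003, -0.002]
contact_force: [0.7, -0.2, 0.6]
opening: 1.0
clock 1.93 pos [ 0.367  -0.3814  0.411 ] F [ 0.7 -0.2  0.6] open 88.1mm q [ 1.09  0.43 -0.59  1.56  0.25  1.23  0.38]
residual turn deg 0.0 19 rows
33, 8.1, -5.9, -0.2, 0, -6.8,
31.8, 12, -5.8, -0.1, 0, -4,
30.9, 14.2, -5.8, 0, 0, 0,
30.9, 14.2, -5.8, 0, 0, 0,
30.9, 14.2, -5.8, 0, 0, 0,
33.3, 11, 0, 0, 0, 0,
33.3, 11, 0, 0, 0, 0,
33.3, 11, 0, 0, 0, 0,
33.3, 11, 0, 0, 0, 0,
33.3, 11, 0, 0, 0, 0,
33.3, 11, 0, 0, 0, 0,
33.3, 11, 0, 0, 0, 0,
33.4, 11.7, 5.7, 0, 0, 0,
33.4, 11.7, 5.7, 0, 0, 0,
33.4, 11.7, 5.7, 0, 0, 0,
```

```bash
python3 -m creep '[33,8,-6,0,0,-6.8, 32,12,-6,0,0,-4, 31,14,-6,0,0,0, 31,14,-6,0,0,0, 31,14,-6,0,0,0]'
python3 -m creep '[33,11,0,0,0,0, 33,11,0,0,0,0, 33,11,0,0,0,0, 33,11,0,0,0,0, 33,11,0,0,0,0]'
python3 plan.py 6.5 38 0.48 0.05 .44 .525 .2618 .40
```

```text
clock: 2.35
tool_pos: [0.4201, -0.2113, 0.4437]
eef_rot: [0.66, 0.751, -0.002, 0.0]
contact_force: [0.5, -0.2, 0.4]
opening: 0.998
clock: 2.77
tool_pos: [0.4549, -0.0327, 0.4455]
eef_rot: [0.661, 0.75, -0.002, 0.004]
contact_force: [1.1, -0.3, 0.1]
opening: 0.994
clock 2.77 pos [ 0.4549 -0.0327  0.4455] F [ 1.1 -0.3  0.1] open 87.5mm q [ 0.52  0.3  -0.77  1.68  0.22  1.25 -0.17]
residual turn deg 0.0 9 rows
26.3, 11.8, 1.7, 0.1, 0.4, 0.7,
26.4, 11.4, 1.8, 0, 0, 0,
26.4, 11.4, 1.8, 0, 0, 0,
34.2, 11.4, 6.7, 0, 0, 0,
34.2, 11.4, 6.7, 0, 0, 0,
34.2, 11.4, 6.7, 0, 0, 0,
34.2, 11.4, 6.7, 0, 0, 0,
34.2, 11.4, 6.7, 0, 0, 0,
34.2, 11.4, 6.7, 0, 0, 0,
```

```bash
python3 -m creep '[30,12,2,0,0.4,0.7, 30,12,2,0,0,0, 34,12,6,0,0,0, 34,12,6,0,0,0, 34,12,6,0,0,0]'
python3 -m creep '[34,11,6,0,0,0, 34,11,7,0,0,0, 34,11,7,0,0,0, 30,8,6,0,0,0, 0,0,0,0,0,0]'
python3 plan.py 6.5 38 .525 .2618 .36
python3 - <<'E'
from plant import *
import cv2
for c in("scene","top"):
    d=snapshot(c);cv2.imwrite(f"pics/{c}1.png",cv2.resize(d["color"][80:290,60:400,::-1],(800,494),interpolation=cv2.INTER_CUBIC))
E
```

```text
clock: 3.18
tool_pos: [0.4969, 0.1429, 0.4248]
eef_rot: [0.667, 0.745, 0.002, 0.004]
contact_force: [-0.0, 0.2, 0.9]
opening: 0.999
clock: 3.6
tool_pos: [0.5224, 0.2926, 0.3957]
eef_rot: [0.665, 0.747, 0.002, 0.002]
contact_force: [-0.4, 0.6, -0.2]
opening: 0.998
clock 3.60 pos [0.5224 0.2926 0.3957] F [-0.4  0.6 -0.2] open 87.9mm q [-0.19  0.58 -0.73  1.4   0.39  1.31 -0.83]
residual turn deg 0.0 2 rows
-15.5, -0.6, 17.8, 0.4, 0, 0.2,
-15.5, -0.5, 17.8, 0, 0, 0,
```

View pics/top1.png

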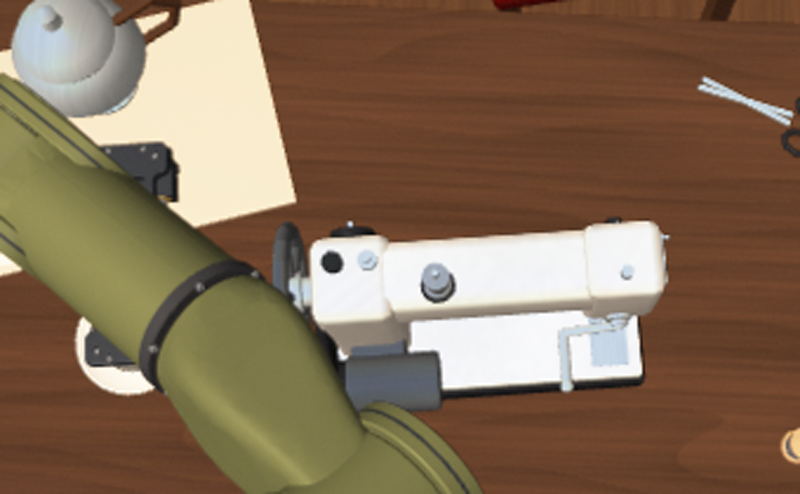

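View pics/scene1.png

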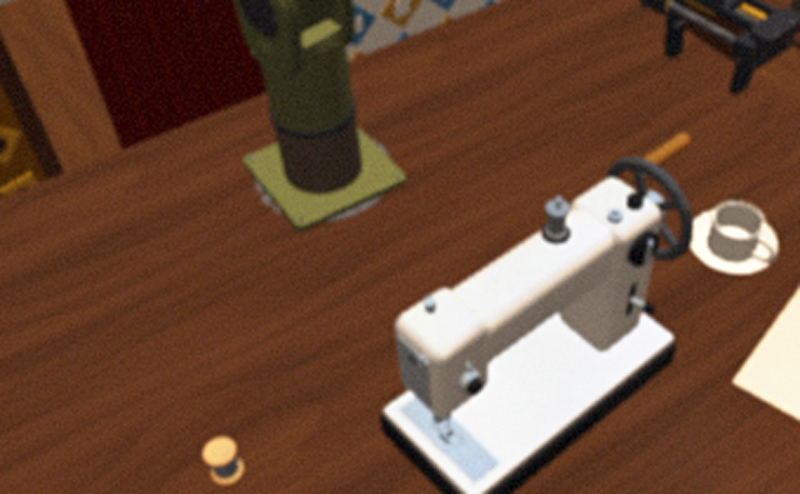

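```bash
cat > th.py <<'E'
from fit import *
for y,o in((291,(60+686*.425,80+141*.425)),):
  for th in(-.7,-.6,-.5,-.46,-.4,-.3): print(th,(proj("scene",m2w(crank(th,y),p[:3]))-o).round(1),(proj("top",m2w(crank(th,y),p[:3]))-T(20,170)).round(1))
E
python3 th.py | tail -6
```

```text
-0.7 [-3.3 -0.5] [1.1 5.5]
-0.6 [-2.1 -0.6] [0.7 3.4]
-0.5 [-0.7 -0.6] [0.3 1.3]
-0.46 [-0.2 -0.6] [0.2 0.4]
-0.4 [ 0.6 -0.4] [-0. -1.]
-0.3 [ 2.  -0.1] [-0.3 -3.2]
```

```bash
python3 -m creep '[-15,0,15,0,0,0, -15,0,15,0,0,0, 0,0,20,0,0,0, 0,0,15,0,0,0, 0,0,0,0,0,0]'
python3 plan.py 6.5 25 .5205 .2618 .268
```

```text
clock: 4.12
tool_pos: [0.5308, 0.2464, 0.3328]
eef_rot: [0.671, 0.742, 0.002, 0.009]
contact_force: [0.2, -1.0, -0.4]
opening: 0.998
clock 4.12 pos [0.5308 0.2464 0.3328] F [ 0.2 -1.  -0.4] open 87.9mm q [-0.12  0.6  -0.71  1.56  0.44  1.14 -0.83]
residual turn deg 0.0 3 rows
5.7, -3.2, 21.5, 0.8, 0.6, -0.8,
5.5, -2.8, 21.6, 0, 0, 0,
5.5, -2.8, 21.6, 0, 0, 0,
```

```bash
python3 -m creep '[6,-3,20,0.8,0.6,-0.8, 5,-3,18,0,0,0, 4,-3,15,0,0,0, 0,0,0,0,0,0, 0,0,0,0,0,0]'
python3 plan.py 6.5 25 .5205 .2618 .268
```

```text
clock: 4.53
tool_pos: [0.525, 0.252, 0.2839]
eef_rot: [0.671, 0.742, 0.002, 0.004]
contact_force: [0.4, 0.4, -0.2]
opening: 1.0
clock 4.53 pos [0.525  0.252  0.2839] F [ 0.4  0.4 -0.2] open 88.1mm q [-0.13  0.65 -0.69  1.63  0.47  1.03 -0.88]
residual turn deg 0.0 1 rows
10.3, -3.7, 15.8, 0.5, 0.2, -0.7,
```

```bash
python3 -m creep '[10,-4,16,0.5,0.2,-0.7, 0,0,0,0,0,0, 0,0,0,0,0,0]'
python3 plan.py 6.5 25 .5205 .2618 .268
```

```text
clock: 4.78
tool_pos: [0.5224, 0.2613, 0.2701]
eef_rot: [0.667, 0.745, 0.002, 0.001]
contact_force: [-0.4, -0.9, 0.1]
opening: 1.003
clock 4.78 pos [0.5224 0.2613 0.2701] F [-0.4 -0.9  0.1] open 88.3mm q [-0.15  0.66 -0.69  1.65  0.48  1.   -0.89]
residual turn deg 0.0 1 rows
0.7, -1.8, 2.1, 0.3, -0.1, -0.2,
```

Close enough (a slight forward bias is intended). Closing.

```bash
python3 -m creep '[0,0,3,0,0,0, 0,0,0,0,0,0, 0,0,0,0,0,0, 0,0,0,0,0,0, 0,0,0,0,0,0]' 0 25
python3 -m creep '[0,0,0,0,0,0, 0,0,0,0,0,0, 0,0,0,0,0,0]'
python3 plan.py 6.5 25 .5205 .2618 .268
python3 - <<'E'
from plant import *
import cv2
for c in("scene","top"):
    d=snapshot(c);cv2.imwrite(f"pics/{c}2.png",cv2.resize(d["color"][80:290,60:400,::-1],(800,494),interpolation=cv2.INTER_CUBIC))
E
```

```text
clock: 5.2
tool_pos: [0.5231, 0.262, 0.2684]
eef_rot: [0.667, 0.745, 0.004, 0.001]
contact_force: [0.2, -0.4, -0.8]
opening: 0.644
clock: 5.45
tool_pos: [0.5233, 0.262, 0.2687]
eef_rot: [0.667, 0.745, 0.004, 0.001]
contact_force: [-0.2, 0.1, 0.3]
opening: 0.417
clock 5.45 pos [0.5233 0.262  0.2687] F [-0.2  0.1  0.3] open 36.8mm q [-0.15  0.67 -0.69  1.65  0.49  1.   -0.89]
residual turn deg 0.0 1 rows
0.1, -2.8, 0.7, 0.4, -0.2, -0.2,
```

View pics/scene2.png

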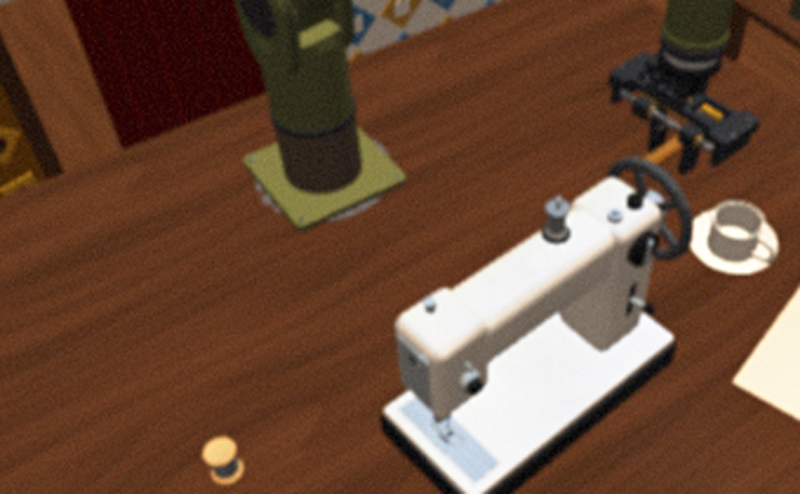

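The scene view shows the fingers straddling the wooden handle at about (660,150), still closing.

```bash
python3 -m creep '[0,0,0,0,0,0, 0,0,0,0,0,0, 0,0,0,0,0,0, 0,0,0,0,0,0]' 0 25
python3 plan.py 6.5 25 .5205 .2618 .268
sed -n 1,1p plan.py
```

```text
clock: 5.88
tool_pos: [0.5212, 0.2617, 0.2683]
eef_rot: [0.666, 0.746, 0.002, 0.0]
contact_force: [-1.4, 0.8, 0.3]
opening: 0.207
clock 5.88 pos [0.5212 0.2617 0.2683] F [-1.4  0.8  0.3] open 18.2mm q [-0.15  0.67 -0.69  1.65  0.49  1.   -0.89]
residual turn deg 0.0 1 rows
0.1, -0.7, 0.3, 0.2, -0.1, -0.1,
# plan.py yaw_y(deg) maxstep x y z [x y z ...]: prints tool-frame rows from the present pose through waypoints (TCP, m)
```

```bash
cat > circ.py <<'E'
# circ.py dtheta n [hub x shift mm, z shift mm, yaw deg]
import sys,numpy as np
from h import R
from plant import get_state
dth=float(sys.argv[1]);n=int(sys.argv[2]);hx,hz=[float(a)/1000 for a in (sys.argv[3:5] or (0,0))]
a=0.1135
ex=np.array([np.cos(a),np.sin(a),0]);ey=np.array([-np.sin(a),np.cos(a),0]);ez=np.array([0,0,1.])
hub=np.array([.5421,.2647,.235])+hx*ex+hz*ez
s=get_state();r=R.from_quat(s["eef_rot"]);M=r.as_matrix()
p=np.array(s["tool_pos"])-.019*M[:,2]
d=p-hub;th=np.arctan2(d@ex,d@ez)
F=np.array(s["contact_force"]);rad=np.sin(th)*ex+np.cos(th)*ez;tan=np.cos(th)*ex-np.sin(th)*ez
print("clock %.2f th %.3f (or %.3f) radius %.1f mm, dy %.1f; F rad %.1f tan %.1f y %.1f; open %.1f"%(s["clock"],th,th%6.2832,1000*np.hypot(d@ex,d@ez),1000*(d@ey),F@rad,F@tan,F@ey,88.1*s["opening"]))
rt=R.from_matrix(np.c_[np.cross(ex,-ez),ex,-ez])
q=p
for k in range(n):
    t=th+dth*(k+1);g=hub+.055*(np.sin(t)*ex+np.cos(t)*ez);
    sh=r.inv().apply(g-q)*1000;rv=np.degrees((r.inv()*rt).as_rotvec())
    print("%g,%g,%g,%g,%g,%g,"%tuple(np.r_[sh,rv].round(1)+0.));r=rt;q=g
E
python3 circ.py .2 5
```

```text
clock 5.88 th -0.385 (or 5.898) radius 56.4 mm, dy -0.6; F rad 0.7 tan -1.1 y 1.0; open 18.2
0.6,11.1,-1.8,0.2,-0.1,-0.1,
0,10.9,-0.9,0,0,0,
0,10.9,1.3,0,0,0,
0,10.4,3.4,0,0,0,
0,9.6,5.4,0,0,0,
```

```bash
python3 -m creep '[0,11,-3,0,0,0, 0,11,-1,0,0,0, 0,11,1,0,0,0, 0,10,3,0,0,0]'; python3 circ.py .2 5
```

```text
clock: 6.22
tool_pos: [0.5591, 0.2659, 0.2704]
eef_rot: [0.665, 0.747, -0.002, -0.001]
contact_force: [-2.3, -1.5, 1.8]
opening: 0.21
clock 6.22 th 0.305 (or 0.305) radius 57.1 mm, dy -0.7; F rad 0.9 tan -2.9 y -1.2; open 18.5
0.7,9.5,6.3,-0.3,0.1,0.1,
0,9,6.2,0,0,0,
0,7.6,7.9,0,0,0,
0,5.9,9.3,0,0,0,
0,3.9,10.3,0,0,0,
```

```bash
python3 -m creep '[0,9,6,0,0,0, 0,9,6,0,0,0, 0,7,8,0,0,0, 0,5,10,0,0,0, 0,3,11,0,0,0]'; python3 circ.py .2 5
```

```text
clock: 6.63
tool_pos: [0.5965, 0.2701, 0.2302]
eef_rot: [0.666, 0.746, 0.0, 0.001]
contact_force: [-2.8, -1.2, 3.4]
opening: 0.21
clock 6.63 th 1.316 (or 1.316) radius 56.5 mm, dy -0.7; F rad -2.0 tan -4.0 y -0.9; open 18.5
0.7,0.3,11.2,0.1,0,0,
0,-0.5,11,0,0,0,
0,-2.7,10.7,0,0,0,
0,-4.7,9.9,0,0,0,
0,-6.6,8.8,0,0,0,
```

```bash
python3 -m creep '[0.5,0,11,0,0,0, 0,-2,11,0,0,0, 0,-4,10,0,0,0, 0,-6,9,0,0,0, 0,-8,8,0,0,0]'; python3 circ.py .2 5
```

```text
clock: 7.05
tool_pos: [0.5782, 0.2681, 0.1751]
eef_rot: [0.667, 0.745, 0.001, 0.001]
contact_force: [-4.7, -3.3, 13.8]
opening: 0.214
clock 7.05 th 2.416 (or 2.416) radius 54.6 mm, dy -0.7; F rad -13.7 tan -5.3 y -2.8; open 18.8
0.6,-8.7,6.7,0.2,0,-0.2,
0,-10,4.5,0,0,0,
0,-10.7,2.5,0,0,0,
0,-11,0.3,0,0,0,
0,-10.8,-1.9,0,0,0,
```

```bash
python3 circ.py .2 5 0 3
```

```text
clock 7.05 th 2.451 (or 2.451) radius 56.9 mm, dy -0.7; F rad -13.8 tan -4.9 y -2.8; open 18.8
0.6,-10.3,4.6,0.2,0,-0.2,
0,-10.2,4.2,0,0,0,
0,-10.8,2.1,0,0,0,
0,-11,-0.1,0,0,0,
0,-10.7,-2.3,0,0,0,
```

```bash
python3 -m creep '[0,-10,4,0,0,0, 0,-10,3,0,0,0, 0,-11,1,0,0,0, 0,-11,-1,0,0,0]'; python3 circ.py .2 5 0 3
```

```text
clock: 7.38
tool_pos: [0.5409, 0.264, 0.163]
eef_rot: [0.667, 0.745, 0.007, 0.003]
contact_force: [4.0, 0.6, -1.9]
opening: 0.206
clock 7.38 th -3.114 (or 3.169) radius 56.0 mm, dy -0.6; F rad 1.8 tan -4.1 y 0.2; open 18.1
0.6,-10.8,-2.5,0.8,-0.3,-0.2,
0,-10.4,-3.5,0,0,0,
0,-9.5,-5.5,0,0,0,
0,-8.2,-7.3,0,0,0,
0,-6.6,-8.8,0,0,0,
```

```bash
python3 -m creep '[0.6,-11,-2,0.8,-0.3,0, 0,-10,-4,0,0,0, 0,-9,-6,0,0,0, 0,-8,-8,0,0,0, 0,-6,-9,0,0,0]'; python3 circ.py .2 5 0 3
```

```text
clock: 7.8
tool_pos: [0.4968, 0.259, 0.1886]
eef_rot: [0.667, 0.745, 0.0, 0.001]
contact_force: [3.4, -0.1, -2.7]
opening: 0.207
clock 7.80 th -2.158 (or 4.126) radius 54.9 mm, dy -0.6; F rad -1.4 tan -4.1 y -0.5; open 18.3
0.5,-5.2,-9.6,0.1,0,-0.2,
0,-3.1,-10.5,0,0,0,
0,-1,-10.9,0,0,0,
0,1.2,-10.9,0,0,0,
0,3.4,-10.4,0,0,0,
```

```bash
python3 -m creep '[0.5,-5,-10,0,0,0, 0,-2,-11,0,0,0, 0,0,-11,0,0,0, 0,2,-11,0,0,0, 0,4,-10,0,0,0]'; python3 circ.py .2 5 0 3
```

```text
clock: 8.22
tool_pos: [0.4961, 0.2588, 0.2468]
eef_rot: [0.666, 0.746, 0.002, 0.002]
contact_force: [10.4, 3.2, -13.5]
opening: 0.207
clock 8.22 th -1.032 (or 5.251) radius 54.1 mm, dy -0.6; F rad -16.1 tan -6.1 y 2.0; open 18.2
0.6,5.9,-9.2,0.3,0,-0.1,
0,8.2,-7.3,0,0,0,
0,9.5,-5.6,0,0,0,
0,10.4,-3.6,0,0,0,
0,10.9,-1.4,0,0,0,
```

```bash
python3 circ.py .2 3 1 1;  python3 -m creep '[0.5,7,-7,0,0,0, 0,9,-6,0,0,0]'; python3 circ.py .2 5 0 2
```

```text
clock 8.22 th -1.010 (or 5.273) radius 56.0 mm, dy -0.6; F rad -16.2 tan -5.8 y 2.0; open 18.2
0.6,7.7,-8.1,0.3,0,-0.1,
0,8.3,-7.2,0,0,0,
0,9.6,-5.4,0,0,0,
clock: 8.38
tool_pos: [0.5102, 0.2604, 0.2621]
eef_rot: [0.666, 0.746, 0.0, 0.001]
contact_force: [0.1, 1.2, -9.3]
opening: 0.207
clock 8.38 th -0.631 (or 5.652) radius 54.6 mm, dy -0.6; F rad -7.7 tan -5.3 y 1.2; open 18.2
0.6,9.3,-5.9,0.1,0.1,-0.1,
0,10.4,-3.6,0,0,0,
0,10.9,-1.4,0,0,0,
0,11,0.8,0,0,0,
0,10.6,2.9,0,0,0,
```

```bash
python3 -m creep '[0,9,-4,0,0,0, 0,9,-2,0,0,0, 0,0,0,0,0,0, 0,0,0,0,0,0]'; python3 circ.py .2 5 0 2; python3 - <<'E'
import numpy as np
from scipy.optimize import least_squares
from plant import get_state
a=.1135
P=np.array([[.5212,.2617,.2683],[.5591,.2659,.2704],[.5965,.2701,.2302],[.5782,.2681,.1751],[.5409,.2640,.1630],[.4968,.2590,.1886],[.4961,.2588,.2468],[.5102,.2604,.2621],get_state()["tool_pos"]])
h=np.array([.5421,.2647]);e=np.array([np.cos(a),np.sin(a)])
X=(P[:,:2]-h)@e*1000;Z=P[:,2]*1000+19-235
s=least_squares(lambda c:np.hypot(X-c[0],Z-c[1])-55,[0,0],loss="soft_l1");print(s.x,s.fun.round(1))
s=least_squares(lambda c:np.hypot(X-c[0],Z-c[1])-c[2],[0,0,55],loss="soft_l1");print(s.x,s.fun.round(1));print(np.arctan2(X-s.x[0],Z-s.x[1])[-1])
E
```

```text
clock: 8.72
tool_pos: [0.5251, 0.2621, 0.2702]
eef_rot: [0.666, 0.746, -0.002, -0.001]
contact_force: [2.7, 2.1, -9.1]
opening: 0.213
clock 8.72 th -0.317 (or 5.966) radius 54.9 mm, dy -0.6; F rad -9.6 tan -0.1 y 1.8; open 18.7
0.6,10.7,-2.5,-0.3,0.1,0,
0,11,-0.2,0,0,0,
0,10.8,2,0,0,0,
0,10.2,4.1,0,0,0,
0,9.2,6,0,0,0,
[0.87022285 1.96170479] [-0.1 -0.1  0.2  0.6  0.   0.   0.3  0.1  0.3]
[ 0.9145427   1.902645   55.16742837] [-0.2 -0.3 -0.   0.3 -0.2 -0.1  0.3  0.   0.2]
-0.3335634875679568
```

```bash
python3 -m creep '[0.5,9,-1.5,0,0,0, 0,5,0,0,0,0, 0,0,0,0,0,0, 0,0,0,0,0,0]'; python3 circ.py .1 2 0.9 1.9
```

```text
clock: 9.05
tool_pos: [0.5337, 0.263, 0.2723]
eef_rot: [0.665, 0.747, -0.007, -0.003]
contact_force: [1.7, 1.0, -4.9]
opening: 0.209
clock 9.05 th -0.167 (or 6.116) radius 55.2 mm, dy -0.6; F rad -5.1 tan 0.9 y 0.8; open 18.4
0.6,5.5,-0.5,-0.8,0.3,0.1,
0,5.5,-0.1,0,0,0,
```

```bash
python3 -m creep '[0,6,0,-0.8,0.3,0, 0,3.5,0,0,0,0, 0,0,0,0,0,0]'; python3 circ.py .1 2 0.9 1.9
```

```text
clock: 9.3
tool_pos: [0.5404, 0.2639, 0.273]
eef_rot: [0.665, 0.747, -0.001, -0.001]
contact_force: [1.2, 0.2, -3.1]
opening: 0.208
clock 9.30 th -0.047 (or 6.236) radius 55.1 mm, dy -0.6; F rad -3.1 tan 1.0 y 0.1; open 18.4
0.6,5.5,0.1,-0.2,0,0.2,
0,5.5,0.6,0,0,0,
```

```bash
python3 -m creep '[0,3,0,0,0,0, 0,0,0,0,0,0]'; python3 circ.py .1 2 0.9 1.9;  python3 - <<'E'
from plant import *
import cv2
for c in("scene","top"):
    d=snapshot(c);cv2.imwrite(f"pics/{c}3raw.png",d["color"][:,:,::-1]);cv2.imwrite(f"pics/{c}3.png",cv2.resize(d["color"][100:240,200:400,::-1],(800,560),interpolation=cv2.INTER_CUBIC))
E
```

```text
clock: 9.47
tool_pos: [0.5428, 0.2641, 0.273]
eef_rot: [0.665, 0.747, -0.002, -0.001]
contact_force: [1.6, 0.4, -0.5]
opening: 0.204
clock 9.47 th -0.003 (or 6.280) radius 55.1 mm, dy -0.6; F rad -0.5 tan 1.6 y 0.2; open 18.0
0.6,5.5,0.3,-0.2,0,0.2,
0,5.4,0.8,0,0,0,
```

View pics/scene3.png

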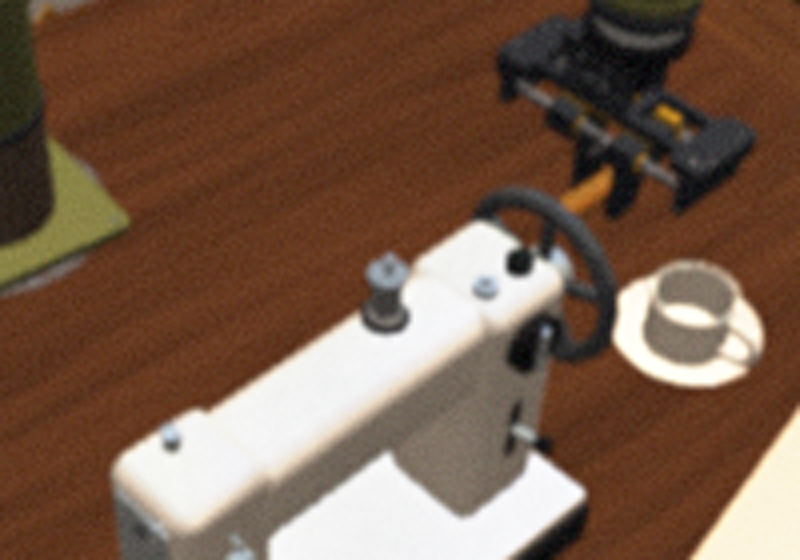

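The scene view shows the handle still gripped at the top of the wheel (about 590,190), with the cup and saucer in place. The circle fit puts the wheel at 6.28, so I'll release and go up.

```bash
python3 -m creep '[0,0,0,0,0,0, 0,0,0,0,0,0, 0,0,0,0,0,0, 0,0,0,0,0,0, 0,0,0,0,0,0]' 88 25
python3 -m creep '[0,0,0,0,0,0, 0,0,0,0,0,0, 0,0,-10,0,0,0, 0,0,-20,0,0,0, 0,0,-30,0,0,0]'
python3 -m creep '[0,0,-30,0,0,0, 0,0,-30,0,0,0, 0,0,-30,0,0,0, 0,0,-10,0,0,0]'
python3 - <<'E'
from plant import *
import cv2
for c in("scene","top"):
    d=snapshot(c);cv2.imwrite(f"pics/{c}4raw.png",d["color"][:,:,::-1]);cv2.imwrite(f"pics/{c}4.png",cv2.resize(d["color"][100:240,200:400,::-1],(800,560),interpolation=cv2.INTER_CUBIC))
E
```

```text
clock: 9.98
tool_pos: [0.5438, 0.2654, 0.2735]
eef_rot: [0.664, 0.747, 0.0, -0.001]
contact_force: [-0.1, -0.1, 0.6]
opening: 0.566
clock: 10.4
tool_pos: [0.5413, 0.2628, 0.3303]
eef_rot: [0.664, 0.748, -0.006, -0.003]
contact_force: [0.7, -0.2, -0.6]
opening: 0.937
clock: 10.73
tool_pos: [0.5418, 0.2642, 0.4411]
eef_rot: [0.663, 0.748, -0.003, -0.003]
contact_force: [-0.6, 0.7, -0.1]
opening: 1.001
```

View pics/scene4.png

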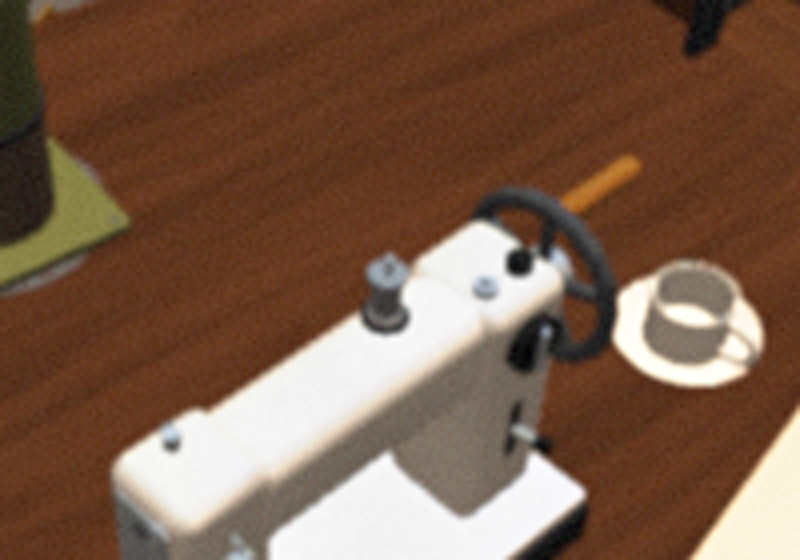

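The handle now stands free, running from (565,205) to (632,163), with the wheel clear. I'll check its angle.

```bash
python3 - <<'E' | tail -7
from fit import *
for th in(-.2,-.1,0,.1,.2): print(th,(proj("scene",m2w(crank(th,291),p[:3]))-(200+631/4,100+163/4)).round(1))
E
python3 plan.py 6.5 38 .50 .05 .44 .40 -.06 .42 | head -3
```

```text
lift [ 0.4877 -0.0922  0.163 ]
liftup [ 0.4871 -0.0872  0.203 ]
-0.2 [-2.8 -0.4]
-0.1 [-1.4  0.2]
0 [0.  1.1]
0.1 [1.4 2. ]
0.2 [2.8 3.1]
clock 10.83 pos [0.5417 0.2641 0.439 ] F [-0.1  0.6 -0.3] open 87.5mm q [-0.14  0.57 -0.74  1.28  0.37  1.44 -0.73]
residual turn deg 0.0 10 rows
-34.6, -11.2, 0, -0.5, 0, 0.4,
```

```bash
python3 plan.py -83.5 36 .49 .08 .44 .4846 -.094 .43
```

```text
clock 10.83 pos [0.5417 0.2641 0.439 ] F [-0.1  0.6 -0.3] open 87.5mm q [-0.14  0.57 -0.74  1.28  0.37  1.44 -0.73]
residual turn deg 15.6 11 rows
-29.4, -12.2, 0, 0, 0, 6.8,
-30.7, -8.7, -0.1, 0, 0, 6.8,
-31.5, -5, -0.1, 0, 0, 6.8,
-31.8, -1.2, -0.1, 0, 0, 6.8,
-31.8, 2.6, -0.1, 0, 0, 6.8,
-31.2, 6.3, -0.1, 0, 0, 6.8,
-29.5, 18.5, 2, 0, 0, 6.8,
-27.1, 21.9, 2, 0, 0, 6.8,
-24.3, 24.9, 2, 0, 0, 6.8,
-21.2, 27.6, 2, 0, 0, 6.8,
-17.8, 29.9, 2, 0, 0, 6.8,
```

```bash
python3 -m creep '[-29,-12,0,0,0,6.8, -31,-9,0,0,0,6.8, -31,-5,0,0,0,6.8, -32,-1,0,0,0,6.8, -32,3,0,0,0,6.8]'
python3 -m creep '[-31,6,0,0,0,6.8, -29,18,1,0,0,6.8, -27,22,1,0,0,6.8, -24,25,1,0,0,6.8, -20,26,1,0,0,6.8]'
python3 plan.py -83.5 36 .4846 -.094 .43
```

```text
clock: 11.25
tool_pos: [0.4935, 0.1122, 0.433]
eef_rot: [0.856, 0.517, -0.008, -0.006]
contact_force: [-0.0, -0.4, -0.0]
opening: 1.001
clock: 11.67
tool_pos: [0.4687, -0.0627, 0.4238]
eef_rot: [0.973, 0.231, -0.015, -0.004]
contact_force: [-0.1, -0.8, 0.2]
opening: 1.001
clock 11.67 pos [ 0.4687 -0.0627  0.4238] F [-0.1 -0.8  0.2] open 88.2mm q [ 0.34  0.32 -0.43  1.67  0.14  1.22 -1.23]
residual turn deg 13.4 1 rows
0, 35, -6.7, -0.2, 0.6, 6.8,
```

```bash
python3 -m creep '[0,10,-2,0,0.6,6.8, 0,8,0,0,0,6.8, 0,3,0,0,0,6, 0,0,0,0,0,0, 0,0,0,0,0,0]'
python3 plan.py -83.5 25 .4846 -.094 .36
python3 - <<'E'
from plant import *
import cv2
for c in("scene","top"):
    d=snapshot(c);cv2.imwrite(f"pics/{c}5.png",cv2.resize(d["color"][100:300,170:400,::-1],(690,600),interpolation=cv2.INTER_CUBIC))
E
```

```text
clock: 12.08
tool_pos: [0.4701, -0.0953, 0.4193]
eef_rot: [0.999, 0.047, -0.018, -0.001]
contact_force: [0.8, 0.7, -0.8]
opening: 0.996
clock 12.08 pos [ 0.4701 -0.0953  0.4193] F [ 0.8  0.7 -0.8] open 87.8mm q [ 0.34  0.33 -0.34  1.66  0.11  1.21 -1.5 ]
residual turn deg 0.0 3 rows
5.6, 0.1, 19.6, -0.3, 2.1, -1.1,
4.8, 0.1, 19.8, 0, 0, 0,
4.8, 0.1, 19.8, 0, 0, 0,
```

View pics/top5.png

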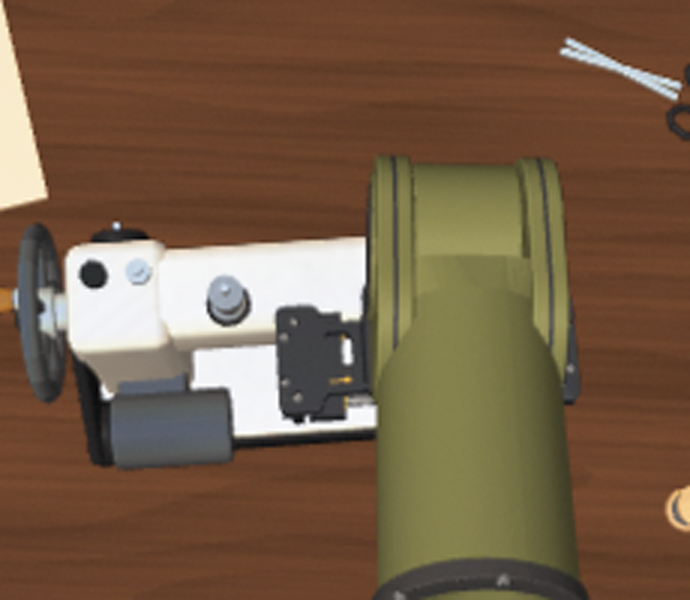

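View pics/scene5.png

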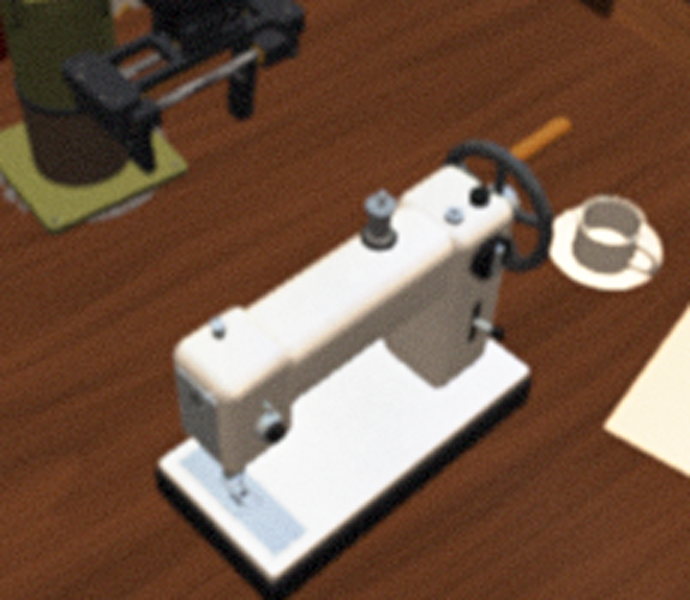

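Both views show the gripper over the rear of the head at a safe height. I'll correct the tilt and descend in stages, watching the wrist clearance.

```bash
python3 -m creep '[8,0,18,-0.3,2.1,-1, 6,0,18,0,0,0, 0,0,18,0,0,0, 0,0,0,0,0,0]'
python3 plan.py -83.5 25 .4846 -.094 .25
```

```text
clock: 12.52
tool_pos: [0.4849, -0.0898, 0.3642]
eef_rot: [0.998, 0.064, 0.003, -0.0]
contact_force: [-0.8, 1.0, -0.3]
opening: 0.998
clock 12.52 pos [ 0.4849 -0.0898  0.3642] F [-0.8  1.  -0.3] open 88.0mm q [ 0.33  0.37 -0.34  1.76  0.14  1.02 -1.51]
residual turn deg 0.0 5 rows
-0.3, 0.8, 22.8, 0, -0.3, 0.8,
-0.1, 0.8, 22.8, 0, 0, 0,
-0.1, 0.8, 22.8, 0, 0, 0,
-0.1, 0.8, 22.8, 0, 0, 0,
-0.1, 0.8, 22.8, 0, 0, 0,
```

```bash
python3 -m creep '[0,2,22,0,-0.3,0.8, 0,2,22,0,0,0, 0,1,22,0,0,0, 0,0,22,0,0,0, 0,0,0,0,0,0]'
python3 plan.py -83.5 25 .4846 -.094 .144
python3 - <<'E'
from plant import *
import cv2
for c in("scene","top"):
    d=snapshot(c);cv2.imwrite(f"pics/{c}6.png",cv2.resize(d["color"][100:300,170:400,::-1],(690,600),interpolation=cv2.INTER_CUBIC))
E
```

```text
clock: 12.93
tool_pos: [0.4888, -0.0913, 0.2771]
eef_rot: [0.998, 0.063, 0.004, -0.001]
contact_force: [-1.0, -0.1, -0.1]
opening: 1.001
clock 12.93 pos [ 0.4888 -0.0913  0.2771] F [-1.  -0.1 -0.1] open 88.2mm q [ 0.3   0.48 -0.32  1.9   0.2   0.79 -1.57]
residual turn deg 0.0 6 rows
-0.9, 0.4, 22.2, -0.1, -0.4, 0.7,
-0.7, 0.4, 22.2, 0, 0, 0,
-0.7, 0.4, 22.2, 0, 0, 0,
-0.7, 0.4, 22.2, 0, 0, 0,
-0.7, 0.4, 22.2, 0, 0, 0,
-0.7, 0.4, 22.2, 0, 0, 0,
```

View pics/scene6.png

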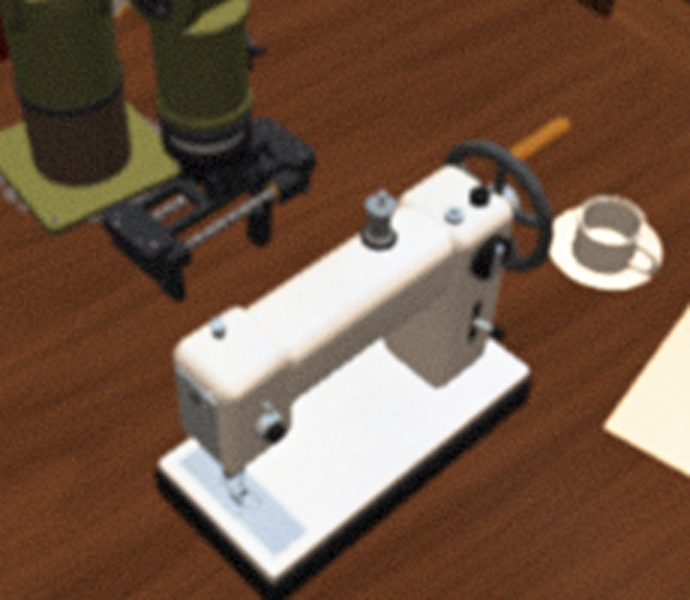

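View pics/top6.png

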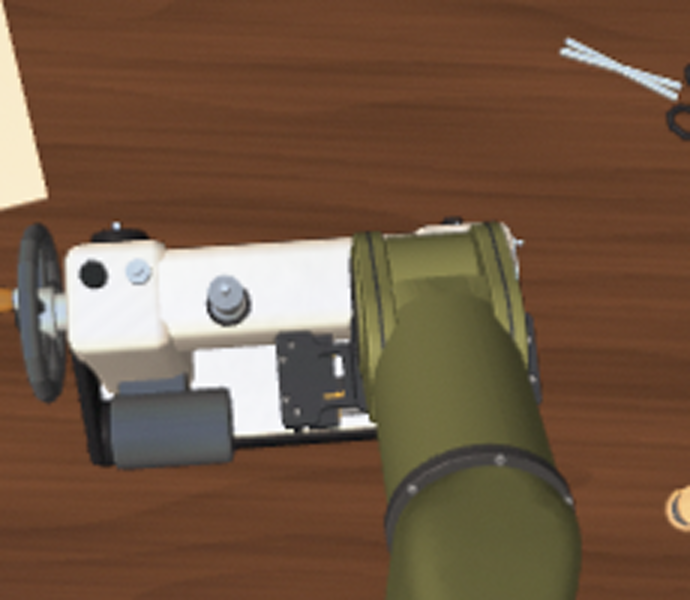

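The scene view shows the gripper at (210,200), clear behind the head, with a long vertical flange so the wrist sits high. I'll keep descending and pull x back 4 mm.

```bash
python3 -m creep '[-3,2,20,0,-0.4,0.7, -2,1,20,0,0,0, -1,0,20,0,0,0, 0,0,0,0,0,0]'
python3 plan.py -83.5 25 .4846 -.094 .144
```

```text
clock: 13.37
tool_pos: [0.4933, -0.0946, 0.227]
eef_rot: [0.998, 0.057, 0.012, 0.001]
contact_force: [-0.8, 0.4, 0.3]
opening: 0.997
clock 13.37 pos [ 0.4933 -0.0946  0.227 ] F [-0.8  0.4  0.3] open 87.8mm q [ 0.28  0.55 -0.29  1.96  0.25  0.64 -1.61]
residual turn deg 0.0 4 rows
-2.6, -0.5, 20.7, 0.2, -1.4, 0.1,
-2.1, -0.4, 20.8, 0, 0, 0,
-2.1, -0.4, 20.8, 0, 0, 0,
-2.1, -0.4, 20.8, 0, 0, 0,
```

```bash
python3 -m creep '[-8,0,0,0.2,-1.4,0, -3,0,0,0,-0.3,0, 0,0,0,0,0,0]'
python3 plan.py -83.5 25 .4846 -.094 .144
```

```text
clock: 13.62
tool_pos: [0.4857, -0.0956, 0.2319]
eef_rot: [0.998, 0.058, 0.001, 0.001]
contact_force: [0.1, -0.6, 0.1]
opening: 0.998
clock 13.62 pos [ 0.4857 -0.0956  0.2319] F [ 0.1 -0.6  0.1] open 87.9mm q [ 0.29  0.54 -0.29  1.96  0.24  0.68 -1.6 ]
residual turn deg 0.0 4 rows
-0.2, -0.5, 22, 0.1, -0.1, 0.2,
-0.2, -0.4, 22, 0, 0, 0,
-0.2, -0.4, 22, 0, 0, 0,
-0.2, -0.4, 22, 0, 0, 0,
```

```bash
python3 -m creep '[-2,0,18,0,-0.4,0.2, -2,-1,18,0,-0.4,0, -2,0,18,0,-0.3,0, -1,0,0,0,-0.3,0]'
python3 plan.py -83.5 25 .4846 -.094 .144
```

```text
clock: 13.95
tool_pos: [0.4855, -0.0958, 0.1839]
eef_rot: [0.998, 0.056, -0.003, 0.003]
contact_force: [-0.1, -0.2, 0.4]
opening: 0.997
clock 13.95 pos [ 0.4855 -0.0958  0.1839] F [-0.1 -0.2  0.4] open 87.8mm q [ 0.25  0.62 -0.25  2.    0.28  0.56 -1.65]
residual turn deg 0.0 2 rows
-0.2, -1.1, 20, 0.3, 0.3, 0,
-0.4, -1, 20, 0, 0, 0,
```

```bash
python3 -m creep '[-1,-1,18,0.3,0,0, -2,-1,17,0,-0.2,0, -1,0,2,0,-0.2,0, 0,0,0,0,0,0]'
python3 plan.py -83.5 25 .4846 -.094 .144
python3 - <<'E'
from plant import *
import cv2
for c in("scene","top"):
    d=snapshot(c);cv2.imwrite(f"pics/{c}7.png",cv2.resize(d["color"][100:300,170:400,::-1],(690,600),interpolation=cv2.INTER_CUBIC))
E
```

```text
clock: 14.28
tool_pos: [0.4869, -0.0945, 0.1518]
eef_rot: [0.998, 0.057, -0.001, 0.001]
contact_force: [0.4, -0.5, 0.6]
opening: 1.0
clock 14.28 pos [ 0.4869 -0.0945  0.1518] F [ 0.4 -0.5  0.6] open 88.1mm q [ 0.24  0.67 -0.22  2.03  0.31  0.47 -1.68]
residual turn deg 0.0 1 rows
-2.2, -0.8, 7.8, 0.2, 0.1, 0,
```

View pics/scene7.png

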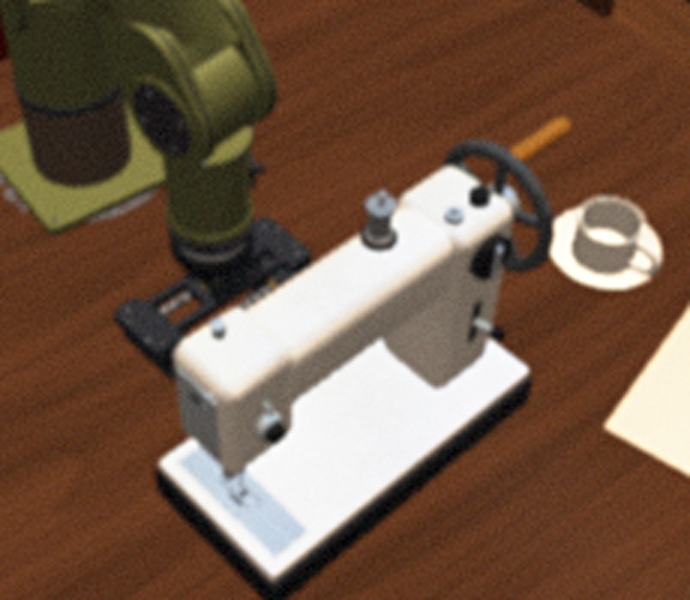

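View pics/top7.png

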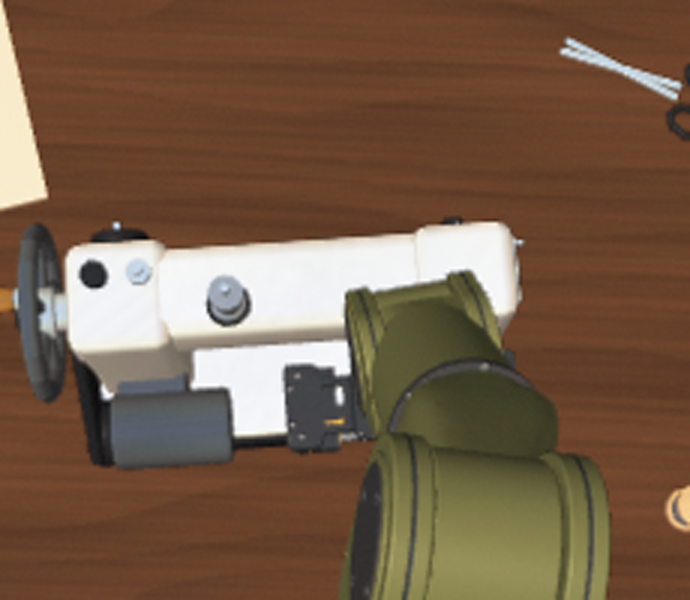

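The wrist sits well above the arm, and the gripper is behind the head at (220,280). Lowering the last bit and closing.

```bash
python3 -m creep '[-3,-1,8,0,-0.2,0, 0,0,1,0,0,0, 0,0,0,0,0,0, 0,0,0,0,0,0, 0,0,0,0,0,0]' 0 40
python3 -m creep '[0,0,0,0,0,0, 0,0,0,0,0,0, 0,0,0,0,0,0, 0,0,0,0,0,0, 0,0,0,0,0,0]'
python3 -m creep '[0,0,0,0,0,0, 0,0,0,0,0,0, 0,0,0,0,0,0]'
python3 plan.py -83.5 25 .4846 -.094 .144
```

```text
clock: 14.8
tool_pos: [0.4861, -0.0942, 0.1458]
eef_rot: [0.998, 0.056, 0.001, 0.002]
contact_force: [0.5, -0.4, 0.3]
opening: 0.647
clock: 15.22
tool_pos: [0.4864, -0.0942, 0.1462]
eef_rot: [0.998, 0.056, 0.002, 0.002]
contact_force: [-1.4, -0.2, 0.5]
opening: 0.268
clock: 15.47
tool_pos: [0.4861, -0.0913, 0.146]
eef_rot: [0.998, 0.058, 0.001, 0.0]
contact_force: [0.8, -5.0, 0.3]
opening: 0.116
clock 15.47 pos [ 0.4861 -0.0913  0.146 ] F [ 0.8 -5.   0.3] open 10.2mm q [ 0.23  0.68 -0.22  2.04  0.32  0.45 -1.68]
residual turn deg 0.0 1 rows
-1.8, 2.6, 2, 0.1, -0.1, 0.1,
```

```bash
python3 -m creep '[0,0,0,0,0,0, 0,0,0,0,0,0]' 0 45
python3 plan.py -83.5 25 .4846 -.09 .15
```

```text
clock: 15.63
tool_pos: [0.486, -0.0914, 0.146]
eef_rot: [0.998, 0.057, 0.001, 0.0]
contact_force: [-0.1, 0.6, 0.6]
opening: 0.113
clock 15.63 pos [ 0.486  -0.0914  0.146 ] F [-0.1  0.6  0.6] open 9.9mm q [ 0.23  0.68 -0.22  2.04  0.32  0.45 -1.68]
residual turn deg 0.0 1 rows
-1.3, -1.6, -4, 0.1, -0.1, 0.1,
```

```bash
python3 -m creep '[0,-3.4,-9.6,0,0,0, 0,-2,-10,0,0,0, 0,0,0,0,0,0]'
python3 plan.py -83.5 25 .4846 -.09 .15
```

```text
clock: 15.88
tool_pos: [0.4853, -0.086, 0.1654]
eef_rot: [0.998, 0.057, 0.0, 0.0]
contact_force: [0.9, -0.8, -9.0]
opening: 0.113
clock 15.88 pos [ 0.4853 -0.086   0.1654] F [ 0.9 -0.8 -9. ] open 10.0mm q [ 0.23  0.64 -0.24  2.03  0.3   0.5  -1.68]
residual turn deg 0.0 1 rows
-1.1, 3.9, 15.4, 0, 0, 0,
```

```bash
python3 -m creep '[0,0,-9,0,0,0, 0,1,-8,0,0,0, 0,0,0,0,0,0]'
python3 plan.py -83.5 25 .4846 -.09 .15|head -1
```

```text
clock: 16.13
tool_pos: [0.4852, -0.0866, 0.1827]
eef_rot: [0.998, 0.057, 0.0, -0.0]
contact_force: [1.8, -0.0, -12.9]
opening: 0.116
clock 16.13 pos [ 0.4852 -0.0866  0.1827] F [  1.8  -0.  -12.9] open 10.2mm q [ 0.24  0.61 -0.25  2.01  0.28  0.55 -1.66]
```

```bash
python3 -m creep '[0,0.5,-3,0,0,0, 0,0,0,0,0,0]'
python3 -c "
from plant import get_state as g;print(g()['tool_pos'],g()['contact_force'])"
python3 -m creep '[0,0.3,-2,0,0,0, 0,0,0,0,0,0]'
```

```text
clock: 16.3
tool_pos: [0.4851, -0.087, 0.1845]
eef_rot: [0.998, 0.057, 0.0, -0.001]
contact_force: [3.3, 0.0, -11.8]
opening: 0.114
[ 0.48509879 -0.08698618  0.18453605] [ 3.34034806e+00  1.03789608e-02 -1.18031393e+01]
clock: 16.47
tool_pos: [0.4851, -0.087, 0.1845]
eef_rot: [0.998, 0.058, -0.001, -0.002]
contact_force: [3.1, 0.5, -11.6]
opening: 0.114
```

```bash
python3 -m creep '[0,0.3,-5,0,0,0]'; python3 -m creep '[0,0,-4,0,0,0]'; python3 -m creep '[0,0,-4,0,0,0]'
```

```text
clock: 16.55
tool_pos: [0.4849, -0.0872, 0.1869]
eef_rot: [0.998, 0.058, -0.001, -0.002]
contact_force: [14.1, -0.7, -68.4]
opening: 0.113
clock: 16.63
tool_pos: [0.4846, -0.0872, 0.1873]
eef_rot: [0.998, 0.058, -0.003, -0.003]
contact_force: [15.2, -1.0, -62.9]
opening: 0.111
clock: 16.72
tool_pos: [0.4846, -0.0872, 0.1872]
eef_rot: [0.998, 0.058, -0.004, -0.004]
contact_force: [14.7, -1.4, -59.2]
opening: 0.113
```

```bash
python3 -m creep '[0,0,-1,0.4,-0.4,0]'; python3 -m creep '[0,0,-1,0,0,0]';python3 -m creep '[0,0,-1,0,0,0]'
```

```text
clock: 16.8
tool_pos: [0.4846, -0.0869, 0.1855]
eef_rot: [0.998, 0.058, -0.008, -0.009]
contact_force: [3.8, -1.0, -13.5]
opening: 0.108
clock: 16.88
tool_pos: [0.4846, -0.0869, 0.1852]
eef_rot: [0.998, 0.058, -0.009, -0.009]
contact_force: [1.9, 0.9, -7.3]
opening: 0.112
clock: 16.97
tool_pos: [0.4846, -0.087, 0.1857]
eef_rot: [0.998, 0.058, -0.01, -0.009]
contact_force: [4.5, 0.1, -19.2]
opening: 0.107
```

```bash
python3 -m creep '[0,0,-1.5,0,0,0]';python3 -m creep '[0,0,-1.5,0,0,0]'; python3 -m creep '[0,0,-1.5,0,0,0]'; python3 - <<'E'
from plant import *
import cv2
for k in range(6):
  for c in("scene","top"):
    d=snapshot(c);cv2.imwrite(f"pics/{c}8.png",cv2.resize(d["color"][100:300,170:400,::-1],(690,600),interpolation=cv2.INTER_CUBIC)); cv2.imwrite(f"pics/{c}8raw.png",d["color"][:,:,::-1])
  s=get_state();print(s["clock"],s["tool_pos"],s["contact_force"].round(1),s["opening"]*88.1)
E
```

```text
clock: 17.05
tool_pos: [0.4845, -0.0869, 0.1862]
eef_rot: [0.998, 0.058, -0.01, -0.01]
contact_force: [7.6, 1.0, -35.7]
opening: 0.108
clock: 17.13
tool_pos: [0.4844, -0.0869, 0.1864]
eef_rot: [0.998, 0.058, -0.01, -0.01]
contact_force: [8.0, 0.1, -38.5]
opening: 0.104
clock: 17.22
tool_pos: [0.4845, -0.0868, 0.1863]
eef_rot: [0.998, 0.059, -0.01, -0.01]
contact_force: [8.5, -0.0, -36.0]
opening: 0.105
17.3167 [ 0.48444646 -0.0868199   0.1862592 ] [  8.9   0.4 -36. ] 9.177188184328964
17.4167 [ 0.48445779 -0.08683267  0.18628981] [  8.6   0.7 -35.8] 9.57509602712328
17.5167 [ 0.48442776 -0.08682947  0.18627077] [  8.9  -0.2 -35.6] 9.322108259184796
17.6167 [ 0.48443233 -0.08686419  0.18626902] [  8.4   0.3 -35.5] 9.361239776010022
17.7167 [ 0.48446225 -0.08685024  0.18627324] [  8.6  -0.1 -34.6] 9.645437731370489
17.8167 [ 0.48442522 -0.08683197  0.18626847] [  8.3  -0.  -35.4] 9.440799152808609
```

View pics/scene8.png

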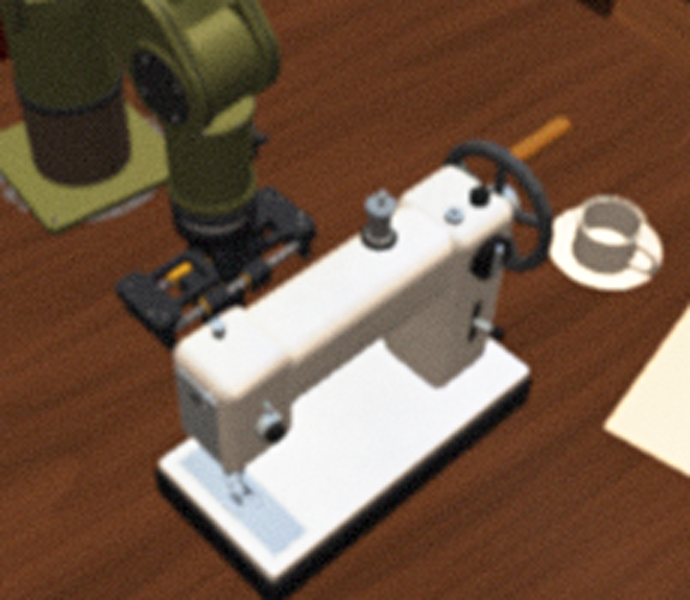

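View pics/top8.png

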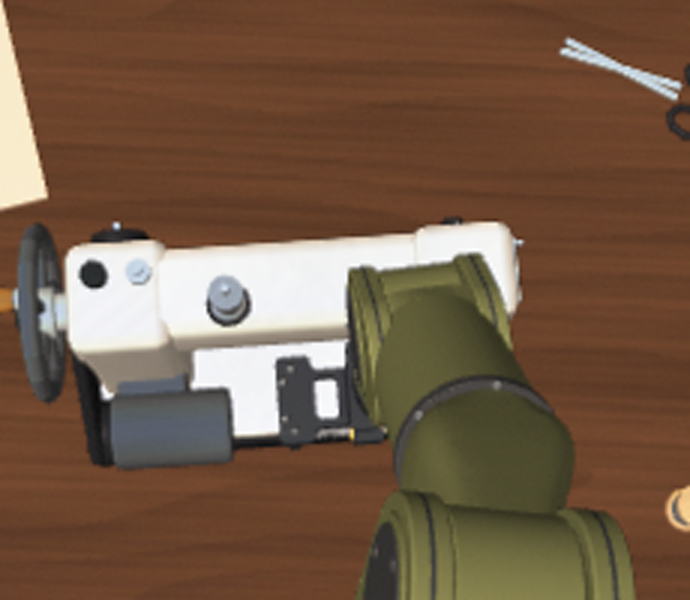

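```bash
python3 -m creep '[0,0,-1.2,0,0,0]';python3 -m creep '[0,0,-1.2,0,0,0]'; python3 -m creep '[0,0,-1.2,0,0,0]'; python3 - <<'E'
from plant import *
import cv2
a=cv2.imread("pics/top0.png").astype(int);
for k in range(5):
    d=snapshot("top");sc=snapshot("scene")
    s=get_state();print(s["clock"],s["tool_pos"].round(4),s["contact_force"].round(1),s["opening"]*88.1)
b=d["color"][:,:,::-1].astype(int)
for n,(u,v) in dict(saucer=(117,224),bowl=(443,230),reel=(401,269)).items(): print(n,abs(a-b)[v-25:v+25,u-25:u+25].mean().round(2))
for t,c in(("cup","scene"),("thread_reel","scene"),("sugar_bowl","scene"),("saucer","top")): print(t,find_in(t,c)[:1])
E
```

```text
clock: 17.9
tool_pos: [0.4845, -0.0869, 0.1861]
eef_rot: [0.998, 0.059, -0.01, -0.01]
contact_force: [6.6, 0.7, -29.5]
opening: 0.107
clock: 17.98
tool_pos: [0.4845, -0.0869, 0.1861]
eef_rot: [0.998, 0.059, -0.011, -0.011]
contact_force: [7.2, 1.0, -29.5]
opening: 0.114
clock: 18.07
tool_pos: [0.4845, -0.0869, 0.1861]
eef_rot: [0.998, 0.059, -0.011, -0.011]
contact_force: [6.9, -0.1, -31.2]
opening: 0.11
18.1667 [ 0.4845 -0.0869  0.1861] [  6.5  -0.9 -30.5] 9.84411944362494
18.2667 [ 0.4845 -0.0869  0.1861] [  7.4   1.2 -29.6] 10.090111466516579
18.3667 [ 0.4844 -0.0869  0.1861] [  6.9   0.2 -30.3] 9.450515433742071
18.4667 [ 0.4844 -0.0869  0.1861] [  7.6   0.5 -31. ] 9.929472015771575
18.5667 [ 0.4845 -0.0869  0.1861] [  6.7  -0.1 -29.6] 9.591536430746952
saucer 2.34
bowl 2.49
reel 2.63
cup [{'xy': [374.2, 180.2], 'score': 0.81}]
thread_reel [{'xy': [153.6, 277.3], 'score': 0.65}]
sugar_bowl [{'xy': [131.0, 321.2], 'score': 0.87}]
saucer [{'xy': [127.8, 228.5], 'score': 0.74}]
```

```bash
python3 -c "
from plant import *
print(finish_job());s=get_state();print(s['clock'],s['tool_pos'],s['contact_force'])"
```

```text
the job is handed in; nothing more can be done
None
the job is handed in; nothing more can be done
```

I turned the wheel forward by its crank handle, from about -0.46 rad to one full turn. Then I lifted the presser-foot lever to its top stop and handed the job in at 18.6 s, still holding it there.

- **Wheel:** A circle fitted to the measured hand positions put the final angle at 6.28 rad, and the camera check after release agreed to about 0.05 rad. The measured angle only ever went forward. Needle height was not measured directly; I took it from the wheel angle.
- **Lever:** It rose about 40 mm and then met a hard stop. At hand-in it was steady, with about 30 N of upward push at the wrist. The foot looked raised in the picture.
- **Forces:** While I was finding the stop, the wrist force briefly read about 70 N, under the 120 N limit. That push went through the fingers on the bar. At the last reading the hand was tilted about 1° and showed a small 7 N sideways force, and I left both as they were.
- **Tea things and reel:** The areas around the saucer with its cup, the sugar bowl and the reel looked unchanged from the first picture. The detector's cup position differed by 4 pixels and the saucer's by 5. The pictures showed no movement, so I took these as detector error.

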